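Clamp a truss plate in the cam fixture

TASK

Lay the loose T-shaped truss plate flat in the cam fixture, stem towards the sliding jaw, crossbar up to the end stop between the two pins, and let go. Then turn the crank counter-clockwise (seen from above) until you feel the follower go over the cam's low lip and settle in the flat dwell, so that the plate stays clamped by itself; do not force the crank on up the high lip, which crushes the plate. Leave the tools lying around where they are.

Things in the scene. Friction and masses are not known exactly. Their poses are not given: they have to be found in the camera images.
- fixture: Fixed cam clamp on an aluminium base 250 x 130 x 10 mm. Origin on the table under the upright camshaft; x points from the camshaft to the end stop, z up. Along x in mm: crank and cam round 0, slide guide 55 to 81 (top z 40), jaw, steel rest for the plate 108 to 173 (top z 20; 26 wide up to x 144, so that fingers can straddle it, then 90 wide), end stop from 173.
- nest (a point): Where plate_mid belongs: 136.5 mm from the camshaft along the fixture's x, 4 mm above the rest, axes as the fixture's. The crossbar then touches the end stop, with 5 mm of play to each pin. The plate may be let go a few mm short of the stop: the jaw pushes it home.
- stop_face (a point): Middle of the end stop's upright face (z 20 to 29), which looks to the fixture's -x; above it the stop slopes back at 45 degrees to its top at z 37; it is 90 mm wide. Before it stand two round pins 9 mm thick (top z 30), 17 mm from the face and 59.5 mm either side of the middle line.
- plate_mid (a point): Middle of the loose plated T-shaped truss plate, half-way up: 73 mm long (x -37 to +36), 100 wide (y), 8 thick, about 60 g. Crossbar at +x (x 5 to 36, full width); stem at -x: 40 wide at its end block (x -37 to -15), to be gripped there across y, at about x = -26; 36 wide behind it. z is up. In the nest its axes are parallel to the fixture's.
- jaw: Sliding steel jaw 30 mm wide, z 19 to 33, sprung on the cam follower. Its origin is the fixture's while drawn back, with its face at x = 91.5, 8.5 mm short of a seated plate. Once on the plate it stops; more cam lift only loads its spring, so its position does not tell the dwell. It presses with about 16 N in the dwell, 20 N on the low lip; beyond 26 N the plate is spoilt.
- camshaft_axis (a point): Point on the upright camshaft axis, 54 mm over the table (the height of the crank arm's top). The flat steel cam below it, z 16 to 30, bears on the follower's roller at its +x side (the jaw's side): round base 18 mm from the axis, spiral rise, low lip, flat 32 mm from the axis, then a lip 5 mm higher than the low one and a steep drop.
- handle_grip (a point): Centre of the crank's upright round black handle, 20 mm thick, z 55 to 98 (this point at 78). It spins freely on its pin, 55 mm from the camshaft axis. The crank sits on the shaft at an angle to the cam that differs each time. At the start it stands roughly on the side away from the jaw; counter-clockwise from there to the dwell is 2.3 to 3.4 rad.
- roller_side (a point): Fixed point where the roller rests on the cam's base circle. Felt at the handle, turning counter-clockwise: almost free, then a load against the turn of 4 N growing to 13 N; over the low lip it reverses (2 to 5 N pulling on) until the flat's middle, 0.3 rad beyond the lip, where the crank stays if let go; then it grows again to over 20 N. Let go before the low lip, the crank runs back.
- pliers: Pliers on the table near the robot's edge, 44 x 135 x 14 mm, a bystander; origin on its underside at the middle.
- screwdriver_2: Red-handled screwdriver 186 mm long lying to the right, a bystander; origin on its underside at the middle.
- hex_key: Black hex key 30 x 79 x 8 mm lying to the right, a bystander; origin on its underside at the middle.
Not all that is in view belongs to the job. Leave any blue or yellow look-alike of the part that bears plate_mid alone.

How it is judged (in metres and radians):
On the way, in this order (a step that is already met when the one before it is completed fails the run):
1. the plate lies flat in the nest, let go, not yet clamped (horizontal distance between plate_mid and nest below 0.012 m and height (world z) of plate_mid below 0.027 m and angle between the x axis of plate_mid and the x axis of nest, either way round below 0.2 rad and contact force between the fingers and plate below 0.1 N and contact force between jaw and plate below 3 N), for 0.1 s.
2. the jaw presses the plate as in the dwell (contact force between jaw and plate between 12 and 21 N), for 0.3 s.
At the end, for the whole second after the job is handed in: The plate lies flat on the rest, crossbar against the end stop (within 3 mm) between the pins (within 8 mm sideways, 0.1 rad), at rest, and the jaw presses it steadily with 13 to 20 N with the crank left alone, which happens only with the follower in the flat dwell (contact force between jaw and plate between 13 and 20 N and x of plate_mid in the frame of fixture between 0.1335 and 0.1395 m and y of plate_mid in the frame of fixture between -0.008 and 0.008 m and height (world z) of plate_mid below 0.027 m and angle between plate_mid's own z axis and vertical below 0.1 rad and angle between the x axis of plate_mid and the x axis of nest, either way round below 0.1 rad and linear speed of plate below 0.01 m/s); the robot touches nothing.
It fails at once if the plate is squeezed by the jaw with more than 26 N (cranked past the dwell towards the high lip) (contact force between jaw and plate above 26 N).
It fails at once if the pliers are shifted by more than 20 mm (distance of pliers from where it was at the start of the episode above 0.02 m).
It fails at once if the screwdriver is shifted by more than 20 mm (distance of screwdriver_2 from where it was at the start of the episode above 0.02 m).
It fails at once if the hex key is shifted by more than 20 mm (distance of hex_key from where it was at the start of the episode above 0.02 m).
It also fails if it takes over 67 s, if anything falls off the work surface, if the arm or the gripper's body presses on something with over 40 N, if the wrist force passes 120 N, or if a joint passes its speed limit or range.

ROBOT

A 7-joint arm with a two-finger parallel gripper is mounted at the origin on a cart in front of the work surface, level with it; the furniture and walls round the work are solid. World frame = base frame: x ahead of the robot, y to its left, z up, the work surface at z = 0. Lengths are in m, angles in degrees, forces in N, time in s.
With the tool pointing down it reaches from about 0.4 to 0.85 m from the base axis. Payload 10.4 kg.
Tool frame: the origin (TCP) lies on the centre line of the jaws, within the pads' length; the fingertips stand 19 mm ahead of it and the grasp point (between the pads) is the TCP; z points along the fingers, x is the direction in which the jaws open and shut, and the axes are right-handed (so a half turn about z gives the same grasp; the last joint's range is limited). The gripper opens to 87 mm and grips with 3 to 60 N. Pads are 19 mm wide; open, the fingers measure 117 mm over their backs; the gripper's body (75 mm by 190 mm) begins 51 mm behind the grasp point.
Start: joints at [64.595, 19.034, -3.707, 83.658, 1.238, 77.344, -5.071], TCP at [0.255, -0.57, 0.242] pointing down, gripper open.
Joint ranges: [-148.97, 148.97], [-28.65, 121.19], [-84.17, 76.75], [9.2, 138.47], [-72.65, 252.65], [3.7, 117.97], [-149.18, 149.18]. Speed limits (degrees/s): [127.2, 127.2, 159.86, 159.86, 180, 180, 180].

INTERFACE

Orientations are given as [roll, pitch, yaw] about the fixed x, y, z axes, in that order (R = Rz(yaw) Ry(pitch) Rx(roll)).
In Python, from plant import read_state, snapshot, camera_model, sign_off, recognise, outline_of, tip_of gives the robot as it stands.
- The arm moves only by the tool carry_out, never from a script. Its argument "rows" is a list of rows, each a list of 7 numbers: the finger opening in cm, from 0 to 8.7, then the shift along the world's x, y, z in cm, then the turn, a rotation vector about the world's x, y, z in degrees. A call has 1 to 10 rows; each row shifts and turns the pose as measured when the row begins; what a row does not reach is not made up. A row lasts 1/10 s, in which the tool goes at most 50 mm and 8.59 degrees, less where a joint would pass 70% of its speed; a pose out of reach is approached as far as the arm can. A call with a gripper value outside its range is refused whole. The fingers move at their own pace and stop on an object; "grip_force" is the grip in N (left out, the last holds). Time passes only in rows, so rows that do not move let the fingers close. It gives the time, the measured TCP pose, the force and the opening at its end, in the units of the state.
- read_state(): the state, without advancing time (a new reading comes with each control period).
- snapshot(name): name is "scene" or "top" or "wrist"; returns (picture, depth): 480x640x3 uint8, red, green, blue; 480x640 float32, m along the optical axis (not along the pixel's ray), 0 where there is no reading.
- camera_model(name): a dict with "camera_matrix" (3x3 intrinsics, pixels), "dist" ([k1, k2, p1, p2, k3] as OpenCV has them; the pictures are not rectified), "world_from_camera" (4x4, takes a point from camera to world coordinates); the wrist camera has in their place "mount" (4x4, takes a point from camera to tool coordinates, whose origin is the TCP and whose axes are the tool frame's). Camera axes: x right, y up, looking along -z (the intrinsics and any distortion apply to the point x, -y, -z); pixel columns grow to the right and rows downward; lengths in m; the calibration is good to about 2 mm. A picture is of the moment at which its call begins: read the wrist's pose just before it. camera_model takes no time and is no camera call.
- sign_off(): hands the job in, once; it reports no verdict.
Trained networks look in the newest picture that a camera, given by its name, has taken for a name from the list of things; names that differ only in an ending like _2 or _b are one class to them, and where a whole thing is asked for, a point or a joint stands for the part that bears it (a point fixed in the world has none). Each returns a list of dicts, best first, with "p" (0 to 1); they miss things now and then, are a little off and sometimes report something else, mostly with a low value. They report only what shows in the picture. A call takes as long as a camera call. They do not tell look-alikes from the thing itself.
- recognise(name, camera): "centre" ([row, column] in pixels, amid what is visible of it).
- outline_of(name, camera): "region" (480x640 bool, what is visible of it) and "centre" ([row, column] in pixels, amid what is visible of it).
- tip_of(name, camera): "centre" ([row, column] in pixels: a listed point, or the origin of a listed thing).
The state is a dict: "time_s": time; "qpos": joint angles; "qvel": joint speeds; "effort": joint torques, N m; "eef_pos": TCP position; "eef_rot": TCP orientation; "force": force on the tool from outside, world axes, zero at the start; "torque": the same for the moment, N m; "gripper_width": opening from 0.0 (shut) to 1.0 (fully open).
Only numpy, scipy, OpenCV 4.12 (cv2) and the standard library are available. Lean on these libraries where they do the work, as an engineer would, in place of code of your own. Each camera call takes 0.05 s, during which the arm holds its last target. There are 200 camera calls.

## Working session

There is one attempt and no reset: what is moved stays moved. The work goes in short steps, Python scripts to look and compute and a tool call to move; the robot and the scene stay as the last step left them, time stands still between calls to the robot, and variables do not carry over. Pictures are saved under pics/ and viewed, about 8 in all and at most 12, crops included, and the job is handed in when it is done.

Besides the shell and the picture viewer there is one more tool, called after "Call:" by a JSON object that holds its "method" and its "body", one argument or row to a line. carry_out: Moves the arm, as the interface text tells. Its arguments: {"type":"object","properties":{"rows":{"type":"array","items":{"type":"array","items":{"type":"number"}}},"grip_force":{"type":"number"}},"required":["rows"]}

```bash
mkdir -p pics; cat > h.py <<'E'
import numpy as np, cv2
from plant import *
from scipy.spatial.transform import Rotation as R
def Tw(name, st=None):
    m=camera_model(name)
    if 'world_from_camera' in m: return m, np.array(m['world_from_camera'])
    T=np.eye(4); T[:3,3]=st['eef_pos']; T[:3,:3]=R.from_euler('xyz',st['eef_rot'],degrees=True).as_matrix()
    return m, T@np.array(m['mount'])
def ray(name,px,st=None):
    m,T=Tw(name,st)
    u=cv2.undistortPoints(np.array([[[px[1],px[0]]]],float),np.array(m['camera_matrix']),np.array(m['dist'],float))[0,0]
    return T[:3,3], T[:3,:3]@np.array([u[0],-u[1],-1.])
def at_z(name,px,z,st=None):
    o,d=ray(name,px,st); return o+d*(z-o[2])/d[2]
def at_depth(name,px,D,st=None):
    o,d=ray(name,px,st); return o+d*D[int(round(px[0])),int(round(px[1]))]
def save(name,img): cv2.imwrite('pics/'+name+'.png',img[:,:,::-1])
E
python3 - <<'E'
from h import *
np.set_printoptions(precision=4,suppress=True)
print(read_state())
Z=dict(nest=.024,stop_face=.0245,plate_mid=None,camshaft_axis=.054,handle_grip=.078,roller_side=None,fixture=0,jaw=0,pliers=0,screwdriver_2=0,hex_key=0)
for c in ['top','scene']:
    p,D=snapshot(c); save(c,p); np.save(c+'D.npy',D)
    for n in Z:
        for r in tip_of(n,c)[:3]:
            px=r['centre']
            print(c,n,round(r['p'],2),np.round(px,1),'z:',at_z(c,px,Z[n] if Z[n] is not None else .02),'d:',at_depth(c,px,D))
E
```

```text
{'time_s': 0.0, 'qpos': array([64.594 , 19.0734, -3.7082, 83.7062,  1.2377, 77.3416, -5.0708]), 'qvel': array([-0.0105, -0.0419, -0.0641, -0.0461, -0.0111, -0.1016, -0.0014]), 'effort': array([ -0.0009, -62.3253,   0.0241, -38.9899,  -0.0615,   0.0398,
         0.0002]), 'eef_pos': array([ 0.2552, -0.5701,  0.2407]), 'eef_rot': array([179.9965,   0.0813, -65.8867]), 'force': array([-0.8765,  0.7065,  0.304 ]), 'torque': array([0.0021, 0.0011, 0.0062]), 'gripper_width': 0.9974974438013733}
top nest 0.76 [185.1 288.5] z: [0.6322 0.0338 0.024 ] d: [0.6335 0.0341 0.0176]
top stop_face 0.65 [177.5 271.7] z: [0.6483 0.0683 0.0245] d: [0.6497 0.0689 0.0175]
top plate_mid 0.94 [273.2 297.5] z: [0.4521 0.0159 0.02  ] d: [0.4524 0.0164 0.0049]
top plate_mid 0.73 [268.5 434.5] z: [ 0.4602 -0.2618  0.02  ] d: [ 0.4605 -0.2646  0.0083]
top plate_mid 0.69 [260.  193.3] z: [0.4797 0.2289 0.02  ] d: [0.4801 0.2307 0.0126]
top camshaft_axis 0.76 [195.6 352.2] z: [ 0.6044 -0.0942  0.054 ] d: [ 0.6034 -0.0938  0.0595]
top camshaft_axis 0.31 [195.  338.4] z: [ 0.6057 -0.0668  0.054 ] d: [ 0.6101 -0.068 
[... 1265 characters left out ...]
05.1] z: [ 0.6043 -0.0988  0.054 ] d: [ 0.6015 -0.0958  0.0573]
scene handle_grip 0.59 [188.1 329.3] z: [ 0.5643 -0.1377  0.078 ] d: [ 0.5536 -0.125   0.0911]
scene roller_side 0.73 [210.7 293.3] z: [ 0.618  -0.0726  0.02  ] d: [ 0.6058 -0.0602  0.0347]
scene fixture 0.76 [213.8 308.2] z: [ 0.6003 -0.105   0.    ] d: [ 0.5889 -0.0925  0.0146]
scene pliers 0.94 [330.2 303.2] z: [0.3719 0.1585 0.    ] d: [0.3708 0.1596 0.002 ]
scene pliers 0.47 [232.6 239.6] z: [0.6724 0.0504 0.    ] d: [0.64   0.076  0.0375]
scene screwdriver_2 0.62 [188.7 384.2] z: [ 0.5248 -0.3051  0.    ] d: [ 0.5265 -0.3077 -0.0025]
scene hex_key 0.49 [171.  351.7] z: [ 0.6322 -0.3071  0.    ] d: [ 0.6343 -0.3098 -0.0025]
```

```bash
python3 - <<'E'
import cv2
t=cv2.imread('pics/top.png')[130:350,160:500]
cv2.imwrite('pics/topc.png',cv2.resize(t,None,fx=2.3,fy=2.3,interpolation=2))
E
```

```text
(no output)
```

View pics/topc.png

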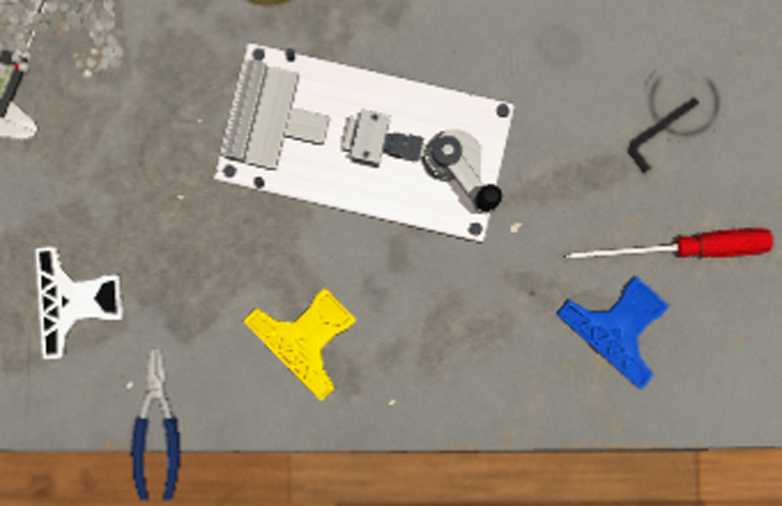

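View pics/scene.png

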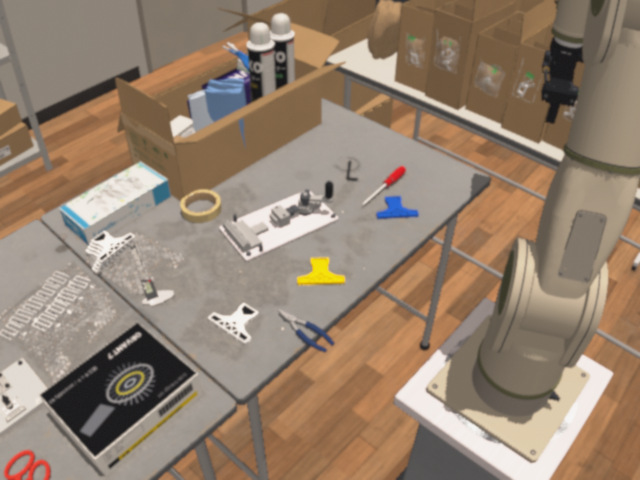

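The top view shows the white plate at crop (80,300), with its crossbar to the left (+y). The yellow and blue plates are look-alikes. The camshaft is at crop (447,150), the stop at (262,110) and the black handle at (488,197), so the fixture yaw is about 77°.

Call:
{"method": "carry_out", "body": {
  "rows": [
    [8.7, 3, 3.4, 0, 0, 0, 7],
    [8.7, 3, 3.4, 0, 0, 0, 7],
    [8.7, 3, 3.4, 0, 0, 0, 7],
    [8.7, 3, 3.4, 0, 0, 0, 7],
    [8.7, 3, 3.4, 0, 0, 0, 7],
    [8.7, 3, 3.4, 0, 0, 0, 7],
    [8.7, 3, 3.4, 0, 0, 0, 7],
    [8.7, 3, 3.4, 0, 0, 0, 7],
    [8.7, 0, 4, 0, 0, 0, 7],
    [8.7, 0, 4, 0, 0, 0, 6]
  ]
}}

```text
time_s: 2.2
eef_pos: [0.4984, -0.2094, 0.2417]
eef_rot: [179.8, -0.2, 5.1]
force: [0.6, -0.8, 0.2]
gripper_width: 1.0
```

Call:
{"method": "carry_out", "body": {
  "rows": [
    [8.7, 0, 4.5, 0, 0, 0, 0],
    [8.7, 0, 4.5, 0, 0, 0, 0],
    [8.7, 0, 4.5, 0, 0, 0, 0],
    [8.7, 0, 4.5, 0, 0, 0, 0],
    [8.7, 0, 4.5, 0, 0, 0, 0],
    [8.7, 0, 4.5, 0, 0, 0, 0],
    [8.7, 0, 4.5, 0, 0, 0, 0],
    [8.7, 0, 4.5, 0, 0, 0, 0],
    [8.7, 0, 2, 0, 0, 0, 0],
    [8.7, 0, 0, 0, 0, 0, 0]
  ]
}}

```text
time_s: 3.2
eef_pos: [0.4947, 0.1921, 0.2442]
eef_rot: [179.8, -0.6, 5.8]
force: [-0.2, -0.2, 0.8]
gripper_width: 1.0
```

```bash
cat > plate.py <<'E'
from h import *
np.set_printoptions(precision=4,suppress=True)
st=read_state(); print(st['eef_pos'],st['eef_rot'])
p,D=snapshot('wrist'); save('wrist1',p); 
print(Tw('wrist',st)[0]['mount'])
for r in outline_of('plate_mid','wrist')[:3]:
    m=r['region'].astype(np.uint8); c,_=cv2.findContours(m,0,2); c=max(c,key=cv2.contourArea)
    P=np.array([at_z('wrist',(q[0][1],q[0][0]),.008,st)[:2] for q in c],np.float32)
    rect=cv2.minAreaRect(P); print('outline',r['p'],r['centre'],m.sum(),rect, cv2.boxPoints(rect))
    v=p[m>0].mean(0); print(v)
for r in tip_of('plate_mid','wrist')[:3]:
    print('tip',r['p'],r['centre'],at_z('wrist',r['centre'],.006,st))
E
python3 plate.py
```

```text
[0.4947 0.1921 0.2442] [179.7509  -0.5677   5.7591]
[[ 1.     -0.0004 -0.001   0.0002]
 [-0.0006 -0.9682 -0.2503 -0.0685]
 [-0.0009  0.2503 -0.9682 -0.1431]
 [ 0.      0.      0.      1.    ]]
outline 0.76 [355.8, 260.6] 2278 ((0.4417307376861572, 0.012504491955041885), (0.07149021327495575, 0.07641419023275375), 45.045162200927734) [[ 0.3894  0.0142]
 [ 0.4435 -0.0398]
 [ 0.494   0.0108]
 [ 0.4399  0.0648]]
[243.6058 239.1984  20.0729]
tip 0.93 [353.1, 265.6] [0.4538 0.023  0.006 ]
tip 0.9 [166.8, 307.5] [0.4814 0.231  0.006 ]
```

View pics/wrist1.png

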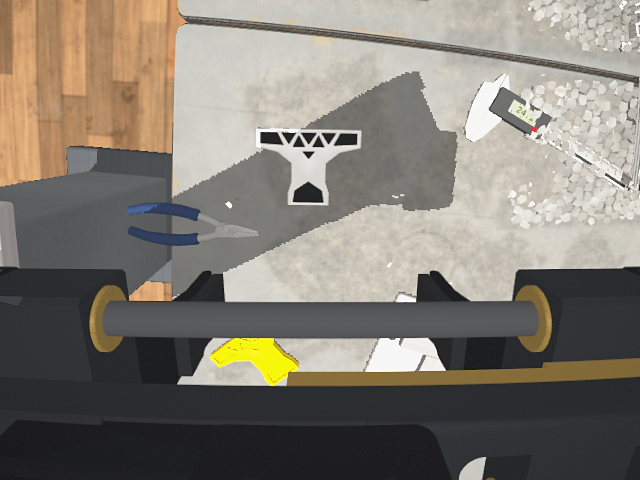

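The wrist view shows the white plate's crossbar corners at pixels (257,128) and (360,130), and its stem end at (289,205) and (328,204). The pliers' tip is at (257,233), close to the stem end.

```bash
python3 - <<'E'
from h import *
np.set_printoptions(precision=4,suppress=True)
st=read_state()
g=cv2.cvtColor(cv2.imread('pics/wrist1.png'),6)
pts=np.array([[257,128],[360,130],[360,148],[257,147],[289,205],[328,204]],np.float32).reshape(-1,1,2)
cv2.cornerSubPix(g,pts,(3,3),(-1,-1),(3,50,.01)); print(pts[:,0])
P=[at_z('wrist',(q[1],q[0]),.008,st)[:2] for q in pts[:,0]]; P=np.array(P); print(P)
f=(P[0]+P[1])/2; b=(P[4]+P[5])/2; d=f-b; print('len',np.linalg.norm(d),np.linalg.norm(P[0]-P[1]),'yaw',np.degrees(np.arctan2(d[1],d[0])),np.degrees(np.arctan2(*(P[0]-P[1])[::-1]))+90)
u=d/np.linalg.norm(d); print('grip pt', b+u*.011,'mid',b+u*.037)
print('pliers tip',at_z('wrist',(233,257),.008,st))
E
```

```text
[[257.     128.    ]
 [360.7569 130.1647]
 [360.101  147.6258]
 [257.     147.    ]
 [287.6117 204.3454]
 [327.7702 204.7093]]
[[0.4318 0.2582]
 [0.5299 0.2655]
 [0.5312 0.2492]
 [0.4329 0.2405]
 [0.4663 0.1877]
 [0.5059 0.1911]]
len 0.07263574732736536 0.09841892933494514 yaw 94.12244448372641 -85.76412376683962
grip pt [0.4853 0.2004] mid [0.4834 0.2263]
pliers tip [0.4377 0.1557 0.008 ]
```

Call:
{"method": "carry_out", "body": {
  "rows": [
    [7, -0.4, 0.4, -4, 0.2, 0.5, -1],
    [7, -0.4, 0.4, -4, 0, 0, -0.6],
    [7, -0.1, 0, -4, 0, 0, 0],
    [7, 0, 0, -4, 0, 0, 0],
    [7, 0, 0, -1.5, 0, 0, 0],
    [7, 0, 0, 0, 0, 0, 0]
  ]
}}

```text
time_s: 3.95
eef_pos: [0.4901, 0.1825, 0.0642]
eef_rot: [179.6, -0.3, 2.7]
force: [-0.3, 0.0, -0.3]
gripper_width: 0.809
```

Call:
{"method": "carry_out", "body": {
  "rows": [
    [7, -0.25, 0.9, 0, 0.4, 0.3, 1.4],
    [7, -0.25, 0.9, 0, 0, 0, 0],
    [7, 0, 0, 0, 0, 0, 0],
    [7, 0, 0, 0, 0, 0, 0]
  ]
}}

```text
time_s: 4.35
eef_pos: [0.4873, 0.2003, 0.0677]
eef_rot: [-180.0, -0.3, 4.0]
force: [0.3, -0.0, -0.3]
gripper_width: 0.807
```

Call:
{"method": "carry_out", "body": {
  "rows": [
    [7, -0.1, 0, -1.2, 0, 0.3, 0],
    [7, -0.1, 0, -1.2, 0, 0, 0],
    [7, 0, 0, -1.2, 0, 0, 0],
    [7, 0, 0, 0, 0, 0, 0],
    [7, 0, 0, 0, 0, 0, 0]
  ]
}}

```text
time_s: 4.85
eef_pos: [0.4852, 0.2001, 0.0287]
eef_rot: [-180.0, -0.0, 4.0]
force: [-0.5, -1.6, 0.2]
gripper_width: 0.803
```

Call:
{"method": "carry_out", "body": {
  "rows": [
    [7, 0, 0, -0.4, 0, 0, 0],
    [7, 0, 0, -0.3, 0, 0, 0],
    [7, 0, 0, 0, 0, 0, 0],
    [7, 0, 0, 0, 0, 0, 0]
  ]
}}

```text
time_s: 5.25
eef_pos: [0.4854, 0.2001, 0.0213]
eef_rot: [-180.0, -0.0, 4.0]
force: [1.2, 0.2, 1.0]
gripper_width: 0.808
```

Call:
{"method": "carry_out", "body": {
  "grip_force": 20,
  "rows": [
    [3, 0, 0, 0, 0, 0, 0],
    [3, 0, 0, 0, 0, 0, 0],
    [3, 0, 0, 0, 0, 0, 0],
    [3, 0, 0, 0, 0, 0, 0],
    [3, 0, 0, 0, 0, 0, 0]
  ]
}}

```text
time_s: 5.75
eef_pos: [0.4859, 0.2002, 0.022]
eef_rot: [-180.0, -0.1, 4.0]
force: [-0.1, 0.1, 0.0]
gripper_width: 0.458
```

Call:
{"method": "carry_out", "body": {
  "rows": [
    [3, 0, 0, 3, 0, 0, 0],
    [3, 0, 0, 4, 0, 0, 0],
    [3, 0, 0, 4, 0, 0, 0],
    [3, 0, 0, 4, 0, 0, 0],
    [3, 1.5, -2.5, 3, 0, 0, -2],
    [3, 1.5, -2.5, 0, 0, 0, -3],
    [3, 1.5, -2.5, 0, 0, 0, -3],
    [3, 1.5, -2.5, 0, 0, 0, -3],
    [3, 1.5, -2.5, 0, 0, 0, -3],
    [3, 1.5, -2.5, 0, 0, 0, -2]
  ]
}}

```text
time_s: 6.75
eef_pos: [0.5748, 0.0435, 0.2049]
eef_rot: [180.0, 0.3, -12.6]
force: [1.1, -0.3, 0.0]
gripper_width: 0.456
```

Call:
{"method": "carry_out", "body": {
  "rows": [
    [3, 1.5, -2.5, 0, 0, 0, 0],
    [3, 1.5, -2.5, 0, 0, 0, 0],
    [3, 1, -2.5, 0, 0, 0, 0],
    [3, 0, -2, 0, 0, 0, 0],
    [3, 0, 0, 0, 0, 0, 0],
    [3, 0, 0, 0, 0, 0, 0]
  ]
}}

```text
time_s: 7.35
eef_pos: [0.617, -0.0704, 0.1937]
eef_rot: [179.7, 1.1, -14.0]
force: [-0.0, 0.3, -0.8]
gripper_width: 0.456
```

```bash
cat > fx.py <<'E'
from h import *
import sys
np.set_printoptions(precision=4,suppress=True)
st=read_state(); print(st['eef_pos'],st['eef_rot'],st['gripper_width'])
p,D=snapshot('wrist'); save(sys.argv[1],p); np.save(sys.argv[1],D)
np.savez('st',**st)
for n,z in dict(nest=.024,stop_face=.0245,plate_mid=.024,camshaft_axis=.054,handle_grip=.078,jaw=0,fixture=0).items():
    for r in tip_of(n,'wrist')[:2]:
        print(n,round(r['p'],2),np.round(r['centre'],1),at_z('wrist',r['centre'],z,st))
E
python3 fx.py wrist2
```

```text
[ 0.617  -0.0704  0.1937] [179.7205   1.1252 -14.0324] 0.4555833897136549
nest 0.96 [ 86.3 319. ] [0.6391 0.034  0.024 ]
stop_face 0.59 [ 34.6 317.6] [0.6471 0.0703 0.0245]
plate_mid 0.79 [162.3 115. ] [0.4625 0.0197 0.024 ]
plate_mid 0.65 [226.3 320.1] [ 0.6133 -0.073   0.024 ]
handle_grip 0.44 [329.8 272.1] [ 0.5636 -0.1292  0.078 ]
```

View pics/wrist2.png

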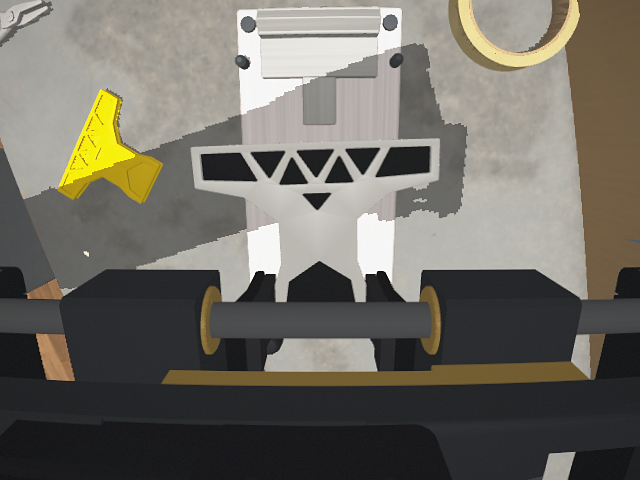

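The pins' tops are at pixels (242,61) and (396,60). The wide rest's front corners are at (262,77) and (376,77), and its tongue ends at (304,124) and (336,125). The held plate's crossbar runs from (191,147) to (439,139).

```bash
python3 - <<'E'
from h import *
np.set_printoptions(precision=4,suppress=True)
st=dict(np.load('st.npz'))
g=cv2.cvtColor(cv2.imread('pics/wrist2.png'),6)
f=[(242,61,.03,156,59.5),(396,60,.03,156,-59.5),(262,77,.02,144,45),(376,77,.02,144,-45),(304,124,.02,108,13),(336,125,.02,108,-13)]
W=np.array([at_z('wrist',(a[1],a[0]),a[2],st)[:2] for a in f]); F=np.array([a[3:] for a in f])/1000
# rigid fit
w=W-W.mean(0); q=F-F.mean(0)
yaw=np.arctan2((q[:,0]*w[:,1]-q[:,1]*w[:,0]).sum(),(q*w).sum()); r=np.array([[np.cos(yaw),-np.sin(yaw)],[np.sin(yaw),np.cos(yaw)]])
t=W.mean(0)-r@F.mean(0); print('yaw',np.degrees(yaw),'cam',t,'nest',t+r@[.1365,0]); print('res mm',(W-(F@r.T+t))*1000)
u=r[:,0]; print('grip target',t+u*.1105,'0.003 short',t+u*.1075)
# plate in hand: top z = tcp -?; crossbar far edge
D=np.load('wrist2.npy')
for a in [(196,170),(434,160),(320,143),(320,187),(320,240)]: print(a,at_depth('wrist',(a[1],a[0]),D,st))
for a in [(191,147),(439,139)]:
    print(at_z('wrist',(a[1],a[0]),st['eef_pos'][2]-.014,st))
E
```

```text
yaw 76.17434651041319 cam [ 0.6065 -0.099 ] nest [0.6392 0.0336]
res mm [[ 1.7359 -1.413 ]
 [-2.5112 -0.4194]
 [ 0.7714  0.5765]
 [-1.1408  0.5142]
 [ 1.0211  0.7023]
 [ 0.1237  0.0393]]
grip target [0.6329 0.0083] 0.003 short [0.6322 0.0054]
(196, 170) [ 0.5819 -0.0037  0.1806]
(434, 160) [ 0.676  -0.0231  0.1787]
(320, 143) [ 0.6331 -0.0058  0.179 ]
(320, 187) [ 0.6288 -0.0228  0.1791]
(320, 240) [ 0.6236 -0.0441  0.1804]
[0.5825 0.0055 0.1797]
[ 0.6792 -0.0154  0.1797]
```

Call:
{"method": "carry_out", "body": {
  "rows": [
    [3, 0.5, 2, -1, 0.3, -1, -1],
    [3, 0.5, 2, -2, 0, 0, 0],
    [3, 0.5, 2, -2, 0, 0, 0],
    [3, 0, 1, -2, 0, 0, 0],
    [3, 0, 0, 0, 0, 0, 0],
    [3, 0, 0, 0, 0, 0, 0]
  ]
}}

```text
time_s: 8.35
eef_pos: [0.6333, 0.0044, 0.126]
eef_rot: [-179.7, -0.2, -14.8]
force: [-0.4, -0.1, 0.1]
gripper_width: 0.452
```

```bash
python3 fx.py wrist3
```

```text
[0.6333 0.0044 0.126 ] [-179.7254   -0.2151  -14.833 ] 0.4517516147882701
stop_face 0.63 [143.8 314.4] [0.6474 0.0685 0.0245]
plate_mid 0.87 [227.5 319.6] [0.6369 0.0164 0.024 ]
plate_mid 0.57 [278.1  79.6] [0.4668 0.0245 0.024 ]
fixture 0.95 [364.5 322.2] [ 0.6092 -0.0967  0.    ]
fixture 0.58 [229.4 320.4] [0.6358 0.0096 0.    ]
```

View pics/wrist3.png

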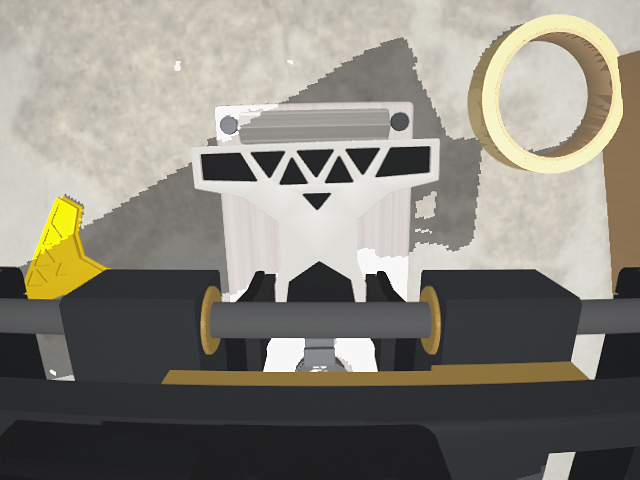

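The plate lines up with the stop, whose base bolts are at pixels (229,125) and (400,121). I'll check the lateral offset numerically.

```bash
python3 - <<'E'
from h import *
np.set_printoptions(precision=4,suppress=True)
st=dict(np.load('st.npz')); D=np.load('wrist3.npy')
yaw=np.radians(76.2); u=np.array([np.cos(yaw),np.sin(yaw)]); v=np.array([-u[1],u[0]]); t=np.array([.6065,-.099])
for n,a,z in [('boltL',(229,125),.012),('boltR',(400,121),.012),('stopTopL',(240,113),.037),('stopTopR',(389,110),.037),('plL',(192.5,148),None),('plR',(439,140),None),('baseL',(217,106),.01),('baseR',(413,102),.01)]:
    p=at_z('wrist',(a[1],a[0]),z or st['eef_pos'][2]-.014,st); d=at_depth('wrist',(a[1]+ (6 if z is None else 0),a[0]+(4 if a[0]<300 else -4)),D,st)
    print(n,p,'fix',(p[:2]-t)@u,(p[:2]-t)@v,'depthz',d[2])
E
```

```text
boltL [0.5971 0.0943 0.012 ] fix 0.1854719628794622 0.05526057989183169 depthz 0.013755963311664676
boltR [0.7043 0.0685 0.012 ] fix 0.18600536872362464 -0.05503257395627242 depthz 0.014973223930438373
stopTopL [0.6105 0.0967 0.037 ] fix 0.19100915457483694 0.04284137478684886 depthz 0.029692894470866982
stopTopR [0.6942 0.0763 0.037 ] fix 0.1911510365807258 -0.043358793112557394 depthz 0.028781593048192194
plL [0.6008 0.0803 0.112 ] fix 0.17278576510500596 0.048261600662141545 depthz 0.1113522957049512
plR [0.697  0.0581 0.112 ] fix 0.17415960737404426 -0.050415164924899954 depthz 0.11180822088259762
baseL [0.5927 0.108  0.01  ] fix 0.19771325273109674 0.06275273859337843 depthz 0.00839896267332546
baseR [0.7155 0.0781 0.01  ] fix 0.19796137862027682 -0.06362130273321427 depthz 0.0088691058928978
```

Call:
{"method": "carry_out", "body": {
  "rows": [
    [3, -0.2, -0.15, -1, -0.2, 0.2, -0.8],
    [3, 0, 0, -1, 0, 0, 0],
    [3, 0, 0, -1, 0, 0, 0],
    [3, 0, 0, -1, 0, 0, 0],
    [3, 0, 0, -1, 0, 0, 0],
    [3, 0, 0, -1, 0, 0, 0],
    [3, 0, 0, -0.4, 0, 0, 0],
    [3, 0, 0, 0, 0, 0, 0],
    [3, 0, 0, 0, 0, 0, 0]
  ]
}}

```text
time_s: 9.65
eef_pos: [0.6301, 0.0019, 0.0545]
eef_rot: [180.0, 0.1, -15.8]
force: [1.2, 0.6, -0.5]
gripper_width: 0.454
```

Call:
{"method": "carry_out", "body": {
  "rows": [
    [3, 0.1, 0.1, 0, 0, 0, 0],
    [3, 0, 0, 0, 0, 0, 0]
  ]
}}

```text
time_s: 9.85
eef_pos: [0.6317, 0.003, 0.0554]
eef_rot: [180.0, -0.0, -15.8]
force: [-0.5, -0.9, -0.1]
gripper_width: 0.453
```

```bash
python3 - <<'E'
from h import *
st=read_state(); print(st['eef_pos'],st['eef_rot'])
p,D=snapshot('wrist'); np.savez('st',**st); np.save('wrist4',D)
cv2.imwrite('pics/wrist4.png',cv2.resize(p[80:280,160:480],None,fx=2.5,fy=2.5,interpolation=2)[:,:,::-1])
E
```

```text
[0.63171673 0.00301384 0.05542355] [ 1.79997178e+02 -1.52944941e-02 -1.57997813e+01]
```

View pics/wrist4.png

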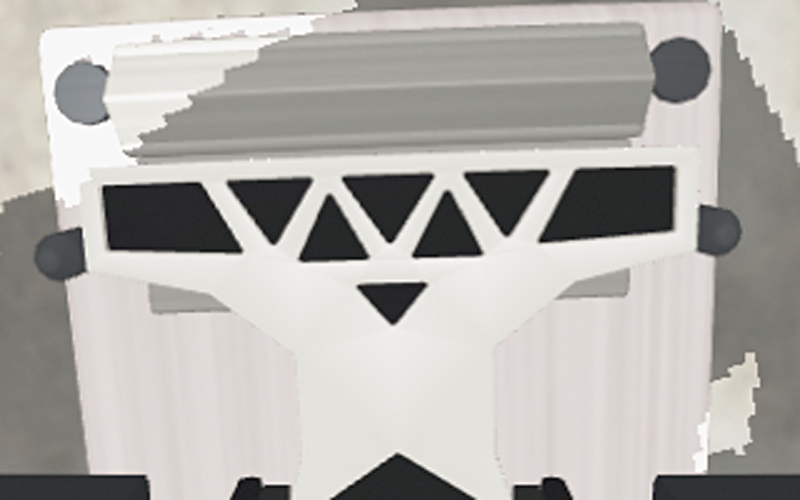

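The held plate sits between the pins (crop (60,255) and (719,230)), just short of the stop and about 1 mm to the right. I'll correct that and lower it.

Call:
{"method": "carry_out", "body": {
  "rows": [
    [3, -0.08, 0.0, -0.4, 0, 0, 0],
    [3, 0, 0, -0.4, 0, 0, 0],
    [3, 0, 0, -0.3, 0, 0, 0],
    [3, 0, 0, 0, 0, 0, 0],
    [3, 0, 0, 0, 0, 0, 0]
  ]
}}

```text
time_s: 10.4
eef_pos: [0.631, 0.0027, 0.0438]
eef_rot: [180.0, -0.1, -15.8]
force: [0.6, 0.0, -0.4]
gripper_width: 0.455
```

Call:
{"method": "carry_out", "body": {
  "rows": [
    [3, 0, 0, -0.15, 0, 0, 0],
    [3, 0, 0, -0.1, 0, 0, 0],
    [3, 0, 0, 0, 0, 0, 0]
  ]
}}

```text
time_s: 10.7
eef_pos: [0.6312, 0.0028, 0.0421]
eef_rot: [180.0, -0.1, -15.8]
force: [-0.4, -0.0, -0.1]
gripper_width: 0.453
```

Call:
{"method": "carry_out", "body": {
  "rows": [
    [3, 0, 0, -0.1, 0, 0, 0],
    [3, 0, 0, 0, 0, 0, 0],
    [5, 0, 0, 0, 0, 0, 0],
    [6, 0, 0, 0, 0, 0, 0],
    [6, 0, 0, 0, 0, 0, 0],
    [6, 0, 0, 0, 0, 0, 0]
  ]
}}

```text
time_s: 11.3
eef_pos: [0.6316, 0.0028, 0.0418]
eef_rot: [180.0, -0.1, -15.8]
force: [-0.2, -0.2, -1.0]
gripper_width: 0.669
```

Call:
{"method": "carry_out", "body": {
  "rows": [
    [6, 0, 0, 2, 0, 0, 0],
    [6, 0, 0, 3, 0, 0, 0],
    [6, 0, 0, 4, 0, 0, 0],
    [6, 0, 0, 4, 0, 0, 0],
    [6, 0, -3, 0, 0, 0, 0],
    [6, 0, -3, 0, 0, 0, 0],
    [6, 0, 0, 0, 0, 0, 0]
  ]
}}

```text
time_s: 12.0
eef_pos: [0.6302, -0.0578, 0.1765]
eef_rot: [180.0, -0.1, -15.6]
force: [-0.3, -0.5, 0.0]
gripper_width: 0.688
```

```bash
python3 fx.py wrist5; python3 - <<'E'
from h import *
for c in ['top','scene']:
    snapshot(c); 
    for r in tip_of('handle_grip',c)[:2]+[] : print(c,r['p'],r['centre'],at_z(c,r['centre'],.078))
    for r in outline_of('handle_grip',c)[:2]:
        ys,xs=np.nonzero(r['region']); print('out',c,r['p'],r['centre'],ys.min(),ys.max(),xs.min(),xs.max())
E
```

```text
[ 0.6302 -0.0578  0.1765] [179.9829  -0.0811 -15.638 ] 0.6882343463938532
stop_face 0.81 [ 53.  294.2] [0.6474 0.0705 0.0245]
stop_face 0.56 [271.5 309.3] [ 0.6126 -0.0903  0.0245]
plate_mid 0.92 [190.8  90.5] [0.4648 0.0198 0.024 ]
plate_mid 0.85 [106.3 297. ] [0.639  0.0345 0.024 ]
camshaft_axis 0.91 [296.5 302.9] [ 0.6063 -0.0979  0.054 ]
handle_grip 0.61 [366.2 254.6] [ 0.5617 -0.1307  0.078 ]
fixture 0.97 [269.6 307.8] [ 0.6089 -0.0964  0.    ]
scene 0.52 [190.5, 330.1] [ 0.55718198 -0.13223059  0.078     ]
out scene 0.43 [190.3, 330.1] 182 196 326 333
```

View pics/wrist5.png

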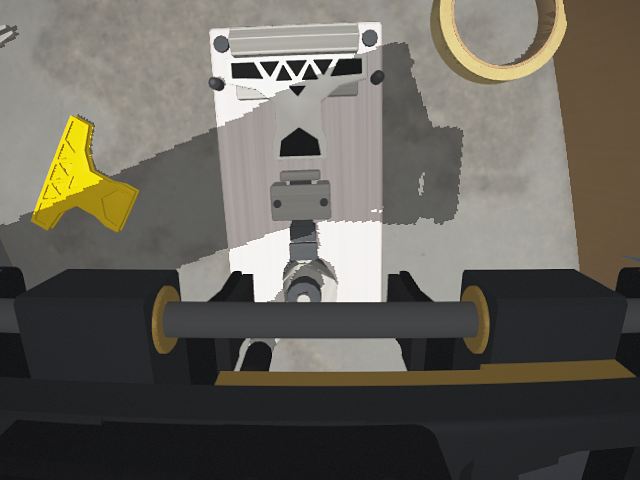

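The plate lies in the nest: plate_mid measures (0.639, 0.0345) and the nest estimate is (0.639, 0.034). The crank's hub is at pixel (303,296) and the handle at about (257,357), so the camshaft is near (0.606, -0.098) and the handle at a world angle of about 216°.

Call:
{"method": "carry_out", "body": {
  "rows": [
    [6, -1.7, -1.8, 0, 0, 0, 0],
    [6, -1.7, -1.8, 0, 0, 0, 0],
    [6, -1.7, -1.8, 0, 0, 0, 0],
    [6, -1.7, -1.8, 0, 0, 0, 0],
    [6, 0, 0, 0, 0, 0, 0],
    [6, 0, 0, 0, 0, 0, 0]
  ]
}}

```text
time_s: 13.3
eef_pos: [0.5594, -0.1257, 0.1758]
eef_rot: [-179.8, 0.0, -15.2]
force: [0.3, 0.6, 0.7]
gripper_width: 0.685
```

Call:
{"method": "carry_out", "body": {
  "rows": [
    [6, 0.2, -0.5, -1.5, 0, 0, 0],
    [6, 0, 0, -1.5, 0, 0, 0],
    [6, 0, 0, -1, 0, 0, 0],
    [6, 0, 0, 0, 0, 0, 0],
    [6, 0, 0, 0, 0, 0, 0]
  ]
}}

```text
time_s: 13.8
eef_pos: [0.5625, -0.1278, 0.1305]
eef_rot: [-179.7, 0.1, -15.0]
force: [0.5, 0.1, -0.3]
gripper_width: 0.69
```

Call:
{"method": "carry_out", "body": {
  "rows": [
    [6, 0, -0.25, -1.5, 0, 0, 0],
    [6, 0, 0, -1.5, 0, 0, 0],
    [6, 0, 0, -1.5, 0, 0, 0],
    [6, 0, 0, -0.4, 0, 0, 0],
    [6, 0, 0, 0, 0, 0, 0],
    [6, 0, 0, 0, 0, 0, 0]
  ]
}}

```text
time_s: 14.4
eef_pos: [0.5622, -0.13, 0.0766]
eef_rot: [-179.7, 0.2, -15.0]
force: [1.0, 1.1, -0.7]
gripper_width: 0.692
```

Call:
{"method": "carry_out", "body": {
  "grip_force": 40,
  "rows": [
    [1, 0, 0, 0.1, 0, 0, 0],
    [1, 0, 0, 0, 0, 0, 0],
    [1, 0, 0, 0, 0, 0, 0],
    [1, 0, 0, 0, 0, 0, 0],
    [1, 0, 0, 0, 0, 0, 0],
    [1, 0, 0, 0, 0, 0, 0]
  ]
}}

```text
time_s: 15.0
eef_pos: [0.5632, -0.1302, 0.0797]
eef_rot: [-179.7, 0.0, -15.0]
force: [-3.8, 1.4, 1.0]
gripper_width: 0.231
```

```bash
cat > arc.py <<'E'
from h import *
import sys
C=np.array([.6063,-.098]); n=int(sys.argv[1]); da=float(sys.argv[2])
st=read_state(); p=st['eef_pos'][:2]-C; a=np.arctan2(p[1],p[0]); r=np.hypot(*p); F=st['force']
print('t',st['time_s'],'ang %.1f r %.1f'%(np.degrees(a)%360,r*1e3),'load %.1f rad %.1f z %.1f'%(F[:2]@[np.sin(a),-np.cos(a)],F[:2]@[np.cos(a),np.sin(a)],F[2]),'zpos',st['eef_pos'][2],st['eef_rot'])
q=p.copy()
for i in range(n):
    a+=da; w=.055*np.array([np.cos(a),np.sin(a)]); print(np.round((w-q)*100,2),end=' '); q=w
E
python3 arc.py 10 0.1
```

```text
t 15.0 ang 216.7 r 53.8 load 3.4 rad 2.2 z 1.0 zpos 0.07968717297971535 [-1.79733636e+02  2.67813140e-02 -1.49828251e+01]
[ 0.26 -0.49] [ 0.39 -0.39] [ 0.43 -0.35] [ 0.46 -0.3 ] [ 0.49 -0.25] [ 0.51 -0.2 ] [ 0.53 -0.15] [ 0.54 -0.1 ] [ 0.55 -0.04] [0.55 0.01]
```

Call:
{"method": "carry_out", "body": {
  "rows": [
    [1, 0.3, -0.4, 0, 0, 0, 0],
    [1, 0.39, -0.39, 0, 0, 0, 0],
    [1, 0.43, -0.35, 0, 0, 0, 0],
    [1, 0.46, -0.3, 0, 0, 0, 0],
    [1, 0.49, -0.25, 0, 0, 0, 0],
    [1, 0, 0, 0, 0, 0, 0]
  ]
}}

```text
time_s: 15.6
eef_pos: [0.5851, -0.1475, 0.0796]
eef_rot: [-179.7, 0.2, -15.0]
force: [-0.1, 1.4, 2.0]
gripper_width: 0.215
```

```bash
python3 arc.py 9 0.1
```

```text
t 15.6 ang 246.8 r 53.9 load 0.7 rad -1.3 z 2.0 zpos 0.07961401749398493 [-1.79682150e+02  1.59049529e-01 -1.49520774e+01]
[ 0.47 -0.29] [ 0.53 -0.14] [ 0.54 -0.08] [ 0.55 -0.03] [0.55 0.03] [0.54 0.08] [0.53 0.13] [0.52 0.19] [0.5  0.24]
```

Call:
{"method": "carry_out", "body": {
  "rows": [
    [1, 0.5, -0.2, 0, 0, 0, 0],
    [1, 0.53, -0.14, 0, 0, 0, 0],
    [1, 0.54, -0.08, 0, 0, 0, 0],
    [1, 0.54, -0.03, 0, 0, 0, 0],
    [1, 0.54, 0.03, 0, 0, 0, 0],
    [1, 0, 0, 0, 0, 0, 0]
  ]
}}

```text
time_s: 16.2
eef_pos: [0.61, -0.152, 0.0795]
eef_rot: [-179.8, 0.6, -15.0]
force: [-3.0, 2.9, 4.0]
gripper_width: 0.217
```

```bash
python3 arc.py 9 0.1
```

```text
t 16.2 ang 274.0 r 54.2 load 2.8 rad -3.1 z 4.0 zpos 0.07953384708910742 [-179.81620019    0.60865348  -14.96358781]
[ 0.55 -0.02] [0.54 0.12] [0.52 0.17] [0.5  0.22] [0.48 0.27] [0.45 0.32] [0.41 0.36] [0.38 0.4 ] [0.33 0.44]
```

Call:
{"method": "carry_out", "body": {
  "rows": [
    [1, 0.55, 0.03, 0, 0, 0, 0],
    [1, 0.54, 0.1, 0, 0, -0.3, 0],
    [1, 0.52, 0.17, 0, 0, 0, 0],
    [1, 0.5, 0.22, 0, 0, 0, 0],
    [1, 0.48, 0.27, 0, 0, 0, 0],
    [1, 0, 0, 0, 0, 0, 0]
  ]
}}

```text
time_s: 16.8
eef_pos: [0.6305, -0.1471, 0.0795]
eef_rot: [179.8, 1.1, -15.1]
force: [-4.8, 2.7, 4.8]
gripper_width: 0.216
```

```bash
python3 arc.py 9 0.1
```

```text
t 16.8 ang 296.2 r 54.7 load 3.1 rad -4.5 z 4.8 zpos 0.07948585489477134 [179.79414185   1.14044031 -15.13888861]
[0.49 0.24] [0.45 0.31] [0.42 0.36] [0.38 0.4 ] [0.34 0.43] [0.29 0.46] [0.25 0.49] [0.2  0.51] [0.14 0.53]
```

Call:
{"method": "carry_out", "body": {
  "rows": [
    [1, 0.48, 0.26, 0, 0.1, -0.4, 0],
    [1, 0.46, 0.31, 0, 0, -0.4, 0],
    [1, 0.43, 0.36, 0, 0, -0.4, 0],
    [1, 0.39, 0.4, 0, 0, 0, 0],
    [1, 0.35, 0.43, 0, 0, 0, 0],
    [1, 0, 0, 0, 0, 0, 0]
  ]
}}

```text
time_s: 17.4
eef_pos: [0.6446, -0.1376, 0.0795]
eef_rot: [179.4, 0.8, -15.6]
force: [-5.5, 3.3, 5.4]
gripper_width: 0.218
```

```bash
python3 arc.py 8 0.1
```

```text
t 17.4 ang 314.0 r 55.1 load 1.7 rad -6.2 z 5.4 zpos 0.07946168664103766 [179.36801288   0.83708252 -15.55635494]
[0.37 0.41] [0.33 0.44] [0.29 0.47] [0.24 0.49] [0.19 0.52] [0.14 0.53] [0.08 0.54] [0.03 0.55]
```

Call:
{"method": "carry_out", "body": {
  "rows": [
    [1, 0.33, 0.46, 0, 0.3, -0.4, 0.3],
    [1, 0.3, 0.48, 0, 0.3, -0.4, 0.3],
    [1, 0.26, 0.5, 0, 0, -0.2, 0],
    [1, 0.21, 0.52, 0, 0, 0, 0],
    [1, 0, 0, 0, 0, 0, 0]
  ]
}}

```text
time_s: 17.9
eef_pos: [0.6508, -0.1306, 0.0795]
eef_rot: [179.2, 0.4, -15.5]
force: [-6.2, 2.8, 3.8]
gripper_width: 0.214
```

```bash
python3 arc.py 8 0.1
```

```text
t 17.9 ang 323.8 r 55.2 load 1.4 rad -6.7 z 3.8 zpos 0.07951488710271314 [179.21702423   0.41120264 -15.52248695]
[0.29 0.47] [0.25 0.49] [0.2  0.51] [0.15 0.53] [0.1  0.54] [0.04 0.55] [-0.01  0.55] [-0.06  0.55]
```

```bash
python3 - <<'E'
import numpy as np
from scipy.optimize import least_squares as ls
P=np.array([(.5632,-.1302),(.5851,-.1475),(.61,-.152),(.6305,-.1471),(.6446,-.1376),(.6508,-.1306)])
f=ls(lambda c:np.hypot(*(P-c[:2]).T)-.055,[.606,-.098]);print(f.x,f.fun*1e3)
g=ls(lambda c:np.hypot(*(P-c[:2]).T)-c[2],[.606,-.098,.055]);print(g.x,g.fun*1e3)
E
```

```text
[ 0.60722054 -0.09716523] [ 0.03730295 -0.01902086 -0.094828    0.09459849  0.06536749 -0.07229212]
[ 0.60721911 -0.09710393  0.05505071] [ 0.02226087 -0.01418531 -0.08424794  0.10005549  0.06065635 -0.08453166]
```

Call:
{"method": "carry_out", "body": {
  "rows": [
    [1, 0.28, 0.5, 0, 0.4, -0.2, 0.3],
    [1, 0.28, 0.5, 0, 0.4, -0.2, 0.3],
    [1, 0.25, 0.55, 0, 0, 0, 0]
  ]
}}

```text
time_s: 18.2
eef_pos: [0.655, -0.1246, 0.0794]
eef_rot: [179.4, 0.6, -15.3]
force: [-10.1, -6.8, 7.6]
gripper_width: 0.211
```

```bash
python3 arc.py 8 0.1
```

```text
t 18.2 ang 331.4 r 55.5 load 10.8 rad -5.6 z 7.6 zpos 0.07942391059805118 [179.37065196   0.57930288 -15.34980202]
[0.2  0.52] [0.19 0.52] [0.14 0.53] [0.08 0.54] [0.03 0.55] [-0.03  0.55] [-0.08  0.54] [-0.14  0.53]
```

```bash
sed -i 's/C=np.array(.*\]); n=/C=np.array([.6072,-.0971]); n=/' arc.py; python3 arc.py 5 0.1
```

```text
t 18.2 ang 330.1 r 55.1 load 10.9 rad -5.4 z 7.6 zpos 0.07942391059805118 [179.37065196   0.57930288 -15.34980202]
[0.24 0.5 ] [0.2  0.51] [0.15 0.53] [0.09 0.54] [0.04 0.55]
```

Call:
{"method": "carry_out", "body": {
  "rows": [
    [1, 0.24, 0.52, 0, 0.3, -0.3, 0.2],
    [1, 0.22, 0.53, 0, 0.2, -0.2, 0.2],
    [1, 0.19, 0.54, 0, 0.2, 0, 0]
  ]
}}

```text
time_s: 18.5
eef_pos: [0.6574, -0.1198, 0.0794]
eef_rot: [179.3, 0.6, -15.4]
force: [-9.2, -8.1, 6.7]
gripper_width: 0.217
```

```bash
python3 arc.py 5 0.1
```

```text
t 18.5 ang 335.7 r 55.1 load 11.2 rad -5.0 z 6.7 zpos 0.07944928790632515 [179.30294656   0.60094762 -15.44573839]
[0.19 0.52] [0.15 0.53] [0.1  0.54] [0.04 0.55] [-0.01  0.55]
```

Call:
{"method": "carry_out", "body": {
  "rows": [
    [1, 0.18, 0.54, 0, 0.4, -0.3, 0.3],
    [1, 0.16, 0.55, 0, 0.4, -0.2, 0.2],
    [1, 0.14, 0.55, 0, 0.2, 0, 0]
  ]
}}

```text
time_s: 18.8
eef_pos: [0.6588, -0.1165, 0.0795]
eef_rot: [179.5, 0.6, -15.5]
force: [-8.5, -8.9, 6.4]
gripper_width: 0.215
```

```bash
python3 arc.py 5 0.1
```

```text
t 18.8 ang 339.4 r 55.1 load 11.4 rad -4.8 z 6.4 zpos 0.07949765533944944 [179.45561164   0.57658698 -15.51379686]
[0.16 0.53] [0.11 0.54] [0.06 0.55] [0.01 0.55] [-0.05  0.55]
```

Call:
{"method": "carry_out", "body": {
  "rows": [
    [1, 0.18, 0.75, 0, 0.3, -0.3, 0.3],
    [1, 0.15, 0.75, 0, 0.3, -0.2, 0.2],
    [1, 0.12, 0.75, 0, 0, 0, 0]
  ]
}}

```text
time_s: 19.1
eef_pos: [0.6604, -0.1108, 0.0795]
eef_rot: [179.0, 0.3, -15.8]
force: [-5.8, -12.7, 4.5]
gripper_width: 0.217
```

```bash
python3 arc.py 5 0.1
```

```text
t 19.1 ang 345.6 r 55.0 load 13.7 rad -2.5 z 4.5 zpos 0.07953614562486917 [179.03119224   0.28663563 -15.77620395]
[0.11 0.54] [0.06 0.55] [0.   0.55] [-0.05  0.55] [-0.11  0.54]
```

Call:
{"method": "carry_out", "body": {
  "rows": [
    [1, 0.12, 0.75, 0, 0.5, 0, 0.3],
    [1, 0.08, 0.75, 0, 0.4, 0, 0.3],
    [1, 0.05, 0.75, 0, 0.2, 0, 0.2]
  ]
}}

```text
time_s: 19.4
eef_pos: [0.6614, -0.1061, 0.0796]
eef_rot: [178.9, 0.4, -15.8]
force: [-3.9, -12.8, 1.9]
gripper_width: 0.213
```

```bash
python3 arc.py 5 0.1
```

```text
t 19.4 ang 350.6 r 55.0 load 13.3 rad -1.8 z 1.9 zpos 0.07961469813039883 [178.93035252   0.43179165 -15.75876743]
[0.07 0.55] [0.01 0.55] [-0.05  0.55] [-0.1   0.54] [-0.16  0.53]
```

Call:
{"method": "carry_out", "body": {
  "rows": [
    [1, 0.06, 0.75, 0, 0.6, 0, 0.3],
    [1, 0.03, 0.75, 0, 0.5, -0.2, 0.3],
    [1, 0, 0.75, 0, 0.4, 0, 0.2]
  ]
}}

```text
time_s: 19.7
eef_pos: [0.6619, -0.1022, 0.0797]
eef_rot: [179.3, 0.3, -15.8]
force: [-2.2, -13.2, 2.3]
gripper_width: 0.213
```

```bash
python3 arc.py 5 0.1
```

```text
t 19.7 ang 354.7 r 54.9 load 13.4 rad -0.9 z 2.3 zpos 0.07967779316587878 [179.27647546   0.34692976 -15.75282618]
[0.03 0.55] [-0.03  0.55] [-0.09  0.54] [-0.14  0.53] [-0.19  0.52]
```

Call:
{"method": "carry_out", "body": {
  "rows": [
    [1, 0, 0.9, 0, 0.6, 0, 0.3],
    [1, -0.03, 0.9, 0, 0.5, -0.2, 0.3],
    [1, -0.06, 0.9, 0, 0.4, 0, 0.2]
  ]
}}

```text
time_s: 20.0
eef_pos: [0.662, -0.0967, 0.0798]
eef_rot: [179.5, 0.0, -15.9]
force: [1.6, -15.5, -0.2]
gripper_width: 0.216
```

```bash
python3 arc.py 5 0.1
```

```text
t 20.0 ang 0.4 r 54.8 load 15.5 rad 1.5 z -0.2 zpos 0.07979592620570174 [ 1.79534489e+02  2.29943585e-02 -1.58862164e+01]
[-0.01  0.55] [-0.09  0.54] [-0.14  0.53] [-0.19  0.51] [-0.24  0.49]
```

Call:
{"method": "carry_out", "body": {
  "rows": [
    [1, -0.05, 0.9, 0, 0.5, 0, 0.3],
    [1, -0.08, 0.9, 0, 0.3, 0, 0.3],
    [1, -0.12, 0.9, 0, 0.2, 0, 0.2]
  ]
}}

```text
time_s: 20.3
eef_pos: [0.6615, -0.0916, 0.0799]
eef_rot: [179.3, -0.4, -16.1]
force: [3.6, -12.9, -2.5]
gripper_width: 0.217
```

```bash
python3 arc.py 5 0.1
```

```text
t 20.3 ang 5.8 r 54.6 load 13.2 rad 2.2 z -2.5 zpos 0.07988433437807191 [179.28666301  -0.37780861 -16.05922209]
[-0.04  0.55] [-0.14  0.53] [-0.19  0.52] [-0.24  0.49] [-0.29  0.47]
```

Call:
{"method": "carry_out", "body": {
  "rows": [
    [1, -0.08, 0.85, 0, 0.5, 0.2, 0.4],
    [1, -0.12, 0.85, 0, 0.3, 0.2, 0.3]
  ]
}}

```text
time_s: 20.5
eef_pos: [0.6607, -0.0849, 0.0798]
eef_rot: [179.4, -0.1, -15.8]
force: [-0.6, -6.1, 1.6]
gripper_width: 0.217
```

```bash
python3 arc.py 5 0.1
```

```text
t 20.5 ang 12.8 r 54.8 load 5.8 rad -2.0 z 1.6 zpos 0.07979419012676216 [ 1.79403226e+02 -9.20566273e-02 -1.58471310e+01]
[-0.13  0.53] [-0.2   0.51] [-0.25  0.49] [-0.3   0.46] [-0.34  0.43]
```

Call:
{"method": "carry_out", "body": {
  "rows": [
    [1, -0.13, 0.5, 0, 0.2, 0, 0.2],
    [1, -0.15, 0.5, 0, 0.2, 0, 0]
  ]
}}

```text
time_s: 20.7
eef_pos: [0.6587, -0.0784, 0.0798]
eef_rot: [179.6, -0.1, -15.8]
force: [1.0, -6.0, -0.1]
gripper_width: 0.213
```

```bash
python3 arc.py 5 0.1
```

```text
t 20.7 ang 20.0 r 54.8 load 5.9 rad -1.1 z -0.1 zpos 0.07982922556034672 [ 1.79632144e+02 -1.35919427e-01 -1.58277318e+01]
[-0.2   0.51] [-0.26  0.48] [-0.31  0.45] [-0.35  0.42] [-0.39  0.38]
```

Call:
{"method": "carry_out", "body": {
  "rows": [
    [1, 0, 0, 0, 0.2, 0, 0],
    [1, 0, 0, 0, 0, 0, 0],
    [1, 0, 0, 0, 0, 0, 0]
  ]
}}

```text
time_s: 21.0
eef_pos: [0.6582, -0.0768, 0.0798]
eef_rot: [179.9, 0.0, -15.8]
force: [-2.0, -0.9, 3.3]
gripper_width: 0.217
```

```bash
python3 arc.py 3 0.05
```

```text
t 21.0 ang 21.7 r 54.8 load 0.1 rad -2.2 z 3.3 zpos 0.07977600191970086 [ 1.79893149e+02  6.44553834e-03 -1.57558426e+01]
[-0.09  0.26] [-0.12  0.25] [-0.13  0.24]
```

Call:
{"method": "carry_out", "body": {
  "rows": [
    [1, -0.1, 0.26, 0, 0, 0, 0],
    [1, 0, 0, 0, 0, 0, 0],
    [1, 0, 0, 0, 0, 0, 0],
    [1, 0, 0, 0, 0, 0, 0]
  ]
}}

```text
time_s: 21.4
eef_pos: [0.6572, -0.0746, 0.0798]
eef_rot: [179.9, -0.0, -15.8]
force: [-1.2, -2.7, 1.5]
gripper_width: 0.213
```

```bash
python3 arc.py 3 0.05
```

```text
t 21.4 ang 24.2 r 54.9 load 2.0 rad -2.2 z 1.5 zpos 0.0798074289658703 [ 1.79850303e+02 -2.86723107e-02 -1.57683148e+01]
[-0.11  0.25] [-0.13  0.24] [-0.14  0.23]
```

Call:
{"method": "carry_out", "body": {
  "rows": [
    [3, 0, 0, 0, 0, 0, 0],
    [5, 0, 0, 0, 0, 0, 0],
    [6, 0, 0, 0, 0, 0, 0],
    [6, 0, 0, 0, 0, 0, 0],
    [6, 0, 0, 0, 0, 0, 0]
  ]
}}

```text
time_s: 21.9
eef_pos: [0.6579, -0.0725, 0.0795]
eef_rot: [-180.0, -0.1, -15.7]
force: [-1.0, -0.1, 0.8]
gripper_width: 0.584
```

Call:
{"method": "carry_out", "body": {
  "rows": [
    [6, 0, 0, 1.5, 0, 0, 0],
    [6, 0, 0, 2, 0, 0, 0],
    [6, 0, 0, 3, 0, 0, 0],
    [6, 0, 0, 3, 0, 0, 0],
    [6, 0, -4, 2, 0, 0, 0],
    [6, 0, -4, 0, 0, 0, 0],
    [6, -1, -4, 0, 0, 0, 0],
    [6, -1, -3, 0, 0, 0, 0],
    [6, 0, 0, 0, 0, 0, 0],
    [6, 0, 0, 0, 0, 0, 0]
  ]
}}

```text
time_s: 22.9
eef_pos: [0.6372, -0.2245, 0.2117]
eef_rot: [-179.9, -0.6, -15.4]
force: [-0.0, 1.5, 1.0]
gripper_width: 0.692
```

```bash
python3 fx.py wrist6
```

```text
[ 0.6372 -0.2245  0.2117] [-179.8559   -0.5661  -15.3612] 0.6918929085025195
plate_mid 0.98 [ 4.6 36.7] [0.4634 0.0108 0.024 ]
camshaft_axis 0.69 [ 79.9 229.6] [ 0.6041 -0.1     0.054 ]
handle_grip 0.69 [ 14.3 287.3] [ 0.6574 -0.0752  0.078 ]
fixture 0.95 [ 84.9 246.8] [ 0.6084 -0.0977  0.    ]
```

View pics/wrist6.png

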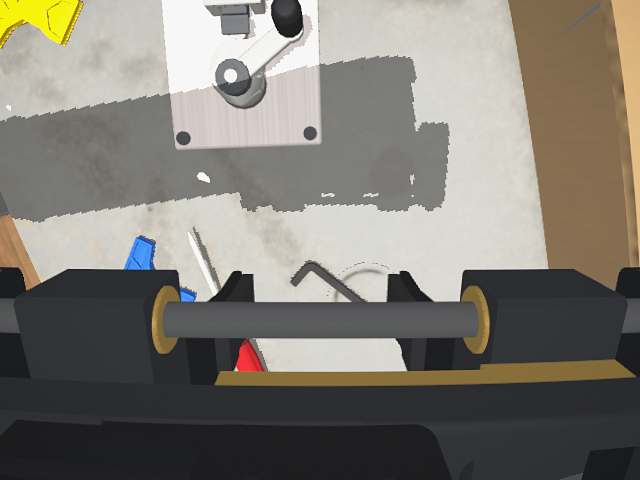

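The crank stayed put after release: the handle is at pixel (287,14), a world angle of about 23.6°, against 24.2° when I let go. One last look at the plate.

Call:
{"method": "carry_out", "body": {
  "rows": [
    [6, 0, 4, 0, 0, 0, 0],
    [6, 0, 4, 0, 0, 0, 0],
    [6, 0, 4, 0, 0, 0, 0],
    [6, 0, 3, 0, 0, 0, 0],
    [6, 0, 0, 0, 0, 0, 0],
    [6, 0, 0, 0, 0, 0, 0]
  ]
}}

```text
time_s: 23.9
eef_pos: [0.6361, -0.0669, 0.2099]
eef_rot: [-179.9, -0.4, -15.2]
force: [-0.2, -1.4, 0.1]
gripper_width: 0.693
```

```bash
python3 fx.py wrist7; python3 - <<'E'
import cv2
t=cv2.imread('pics/wrist7.png')[0:300,140:480]
cv2.imwrite('pics/wrist7c.png',cv2.resize(t,None,fx=2,fy=2,interpolation=2))
E
```

```text
[ 0.6361 -0.0669  0.2099] [-179.8725   -0.4419  -15.1796] 0.6929665292188776
stop_face 0.88 [ 51.8 282.8] [0.6449 0.072  0.0245]
plate_mid 0.87 [180.   98.7] [0.4622 0.0173 0.024 ]
plate_mid 0.67 [100.2 289.6] [0.6398 0.0348 0.024 ]
camshaft_axis 0.81 [271.3 291.6] [ 0.6056 -0.0967  0.054 ]
handle_grip 0.97 [239.6 348.6] [ 0.6567 -0.0764  0.078 ]
fixture 0.57 [253.6 298.2] [ 0.608  -0.0986  0.    ]
```

View pics/wrist7c.png

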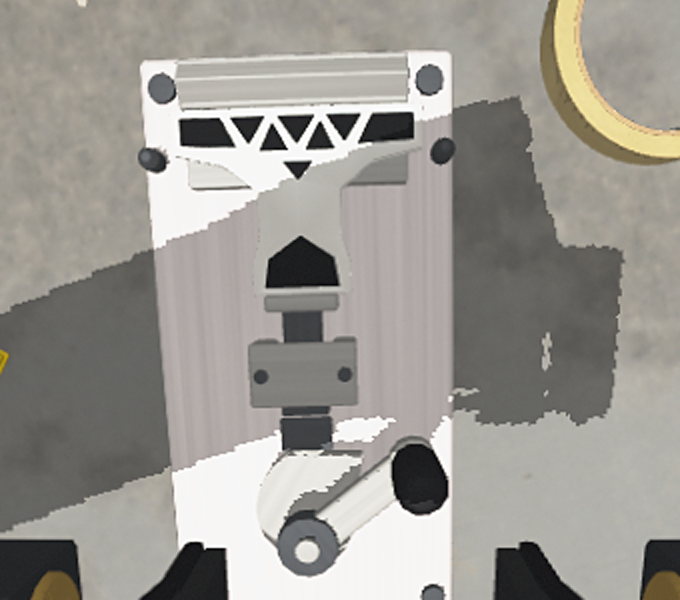

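The jaw is on the stem at crop (300,300). The plate is against the stop, centred between the pins, and the crank is stationary. I'm handing in.

```bash
python3 -c "
from plant import *
print(sign_off())"
```

```text
the job is handed in; nothing more can be done
None
```

The white T-plate lies flat in the fixture, crossbar at the end stop between the pins. I cranked the clamp about 2.9 rad counter-clockwise into the dwell and let go. I handed the job in at about 24 s; `sign_off` gave no verdict.

- **Over the lip:** the load at the handle climbed to about 13–15 N, then fell off. It was about 0 N with the crank held still at a handle angle of 21.7°, and about 2 N at 24.2°, where I let go. I never read the clear 2–5 N pull the other way. I inferred the dwell from the drop, the near-zero load and the crank staying put.
- **Crank after release:** two later camera readings put the handle at 23.6° and about 22.7°. The difference is within camera error, so it did not run back.
- **Plate:** the last wrist picture shows the jaw on the stem and the crossbar at the stop, centred between the pins. `plate_mid` measured (0.640, 0.035) against an estimated nest of (0.639, 0.034).
- **Not measured:** the jaw's force on the plate cannot be read directly, so the 13–20 N clamp force is not confirmed.
- **Other objects:** I planned the moves clear of the tools and the look-alike plates, and felt no unexpected contact. I did not measure the tools' positions again at the end.

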